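# Put the stirrer drive into gear

### The job

Put the bench stirrer drive into gear: draw out the flat slide that holds the big white gear up, nudge the gear to and fro (its upright peg is there to push it by) until its teeth find the gaps of the fixed dark pinion and it sinks fully home on its shaft, then push the slide fully back in, now over the gear, to lock it down. Last of all, move the speed fader until it stands level with the brass pointer. Do not push away the pen or the brush that lie near the drive.

Things in the scene. Friction and masses are not known exactly. Their poses are not given: they have to be found in the camera images.
- drive: the fixed drive on a grey base plate 12 mm thick. Origin on the table under the axis of the gear's shaft; x points away from the robot, y left along the slide, z up. The plate spans x -75 to +140, y -165 to +165 mm. The steel shaft is 16 mm across, its top at z = 70. At the back a worm gearbox and motor: x 104 to 138, y -30 to +106, up to z = 53
- shaft_seat (a point): point on the shaft's axis at the top of its collar (z = 20 mm), on which the gear's underside lies when it is fully home and meshed; axes as the drive's. Once home, the gear has about 0.1 rad of play; with its peg turned to drive +y it would block the slide
- pinion_top (a point): centre of the top face (z = 32 mm) of the fixed dark steel pinion: 9 teeth, 66 mm over the teeth, axis at drive x = +70, y = 0; it cannot turn, and one of its teeth points straight at the shaft
- gear: loose white gear, 0.35 kg, 14 teeth (0.449 rad apart), 96 mm over the teeth, 12 mm thick, hub 28 mm wide with its top 35 mm above the underside. Origin: underside centre. Loose on the shaft by 1 mm all round, so it tilts a little. At first the slide holds it about 18 mm above its seat, a tooth over a pinion tooth; with the slide out it falls onto the pinion's teeth, about 10 mm above its seat
- peg_top (a point): top of the gear's upright steel peg, 12 mm across, 30 mm from the gear's axis along its own -x, 45 mm above its underside. At the start it points to the robot (drive -x, within 0.1 rad). With the slide out, turned 0.1 to 0.3 rad either way (2 to 4 N here) it drops home by its weight; pushed on too hard it sticks halfway until eased back.
- keeper (a joint): position of the flat steel slide (tongue 40 mm wide, underside at z = 33, top at z = 39): 0 m = fully in, tip 20 mm from the shaft's axis, reaching under the raised gear or over the seated one; 0.042 = fully out, clear of the gear; grows towards drive +y. Moves with 2 to 4 N, stays where left; a gear that is not home blocks its way in
- keeper_grip (a point): centre of the top of the slide's black upright grip, at drive x = 0, y = 100 mm + keeper, z = 79; the grip is 14 mm along the slide (y), 30 mm across it (x) and stands 40 mm above the tongue
- guide (a point): centre of the top of the slide's guide, 52 mm (x) by 100 mm (y), top at z = 39.5 mm, the grip stands above it
- fader (a joint): position of the speed fader, 0 to 0.08 m, grows along drive +x (away from the robot); moves with 2 N and stays where it is left
- fader_top (a point): centre of the top of the fader's black grip, at drive x = -30 mm + fader, y = -115, z = 66; the grip is 20 mm along its travel (drive x), 28 mm across it (y) and 40 mm high; its aluminium housing is 130 mm by 40 mm, top at z = 26
- pointer: small fixed brass wedge on the plate beside the fader's track, 16 mm wide, top at z = 32, pointing to the track; origin at the middle of its back edge; axes parallel to the drive's. The middle of the fader's grip is to stand at the same drive x as the pointer
- pen: black and white marker pen lying flat, 135 mm long, 17 mm thick; origin at the centre of its underside; bystander
- brush: thin paint brush with a dark handle lying flat behind the drive, 175 mm long, 15 mm wide, 10 mm high; origin at the centre of its underside; bystander
Not all that is in view belongs to the job. Of the things that look like the gear, the larger one is meant.

How it is judged:
By the outcome, as a careful person would: the job done as asked, in the order asked, and still so for the second after the job is handed in, with the robot touching nothing.
It also fails if it takes over 58 s, if anything falls off the work surface, if the arm or the gripper's body presses on something with over 40 N, if the wrist force passes 120 N, or if a joint passes its speed limit or range.

### The arm

A 6-joint arm with a two-finger parallel gripper is mounted at the origin on a cart in front of the work surface, level with it; the furniture and walls round the work are solid. World frame = base frame: x ahead of the robot, y to its left, z up, the work surface at z = 0. Lengths are in m, angles in rad, forces in N, time in s.
With the tool pointing down it reaches from about 0.3 to 0.875 m from the base axis. Payload 6.4 kg.
Tool frame: the origin (TCP) lies at the very end of the fingers, on their centre line; the grasp point (between the pads) lies 19 mm behind it; z points along the fingers, y is the line along which they close (so a half turn about z gives the same grasp; the last joint's range is limited). The gripper opens to 85 mm and grips with 20 to 120 N. Pads are 22 mm wide; open, the fingers measure 114 mm over their backs; the gripper's body (76 mm by 85 mm) begins 54 mm behind the grasp point. The pads swing forward as they close: fully open they stand 13 mm farther back than shut.
Start: joints at [-1.46, 0.181, 1.607, -0, 1.354, -0.206], TCP at [0.179, -0.546, 0.231] pointing down, gripper open.
Joint ranges: [-2.99, 2.99], [-0.89, 2.07], [0.3, 2.58], [-1.14, 4.28], [0, 2.63], [-3.12, 3.12]. Speed limits (rad/s): [2.57, 2.57, 3.01, 3.14, 3.14, 3.14].

### API

Orientations are given as a unit quaternion [w, x, y, z].
In Python, from bench import ctrl gives the robot as it stands.
- The arm moves only by the tool jog_arm, never from a script. Its argument "series" is a list that holds one entry, the list of rows, each a list of 7 numbers: the shift along the tool's x, y, z in mm, then the turn, a rotation vector about the tool's x, y, z in rad, then the finger opening in mm, from 0 to 85.4. In form: [[[tx, ty, tz, rx, ry, rz, gripper], ...]]. A call has exactly 10 rows; each row shifts and turns the commanded pose from where the row before left it, along the tool's axes as they then stand; what a row does not reach is not made up. A row lasts 1/10 s, in which the tool goes at most 50 mm and 8.59 degrees, less where a joint would pass 70% of its speed; a pose out of reach is approached as far as the arm can. A call with a gripper value outside its range is refused whole. The fingers move at their own pace and stop on an object; the grip force is fixed at half the most. Time passes only in rows, so rows that do not move let the fingers close, or fill a call up. It gives the time, the measured TCP pose, the force, the opening and the grip force at its end, in the units of the state.
- ctrl.get_obs(): the state, without advancing time (a new reading comes with each control period).
- ctrl.camera(name): name is "scene" or "top"; returns a dict with "frame" (400x640x3 uint8, blue, green, red), "z_map" (400x640 float32, m along the optical axis (not along the pixel's ray), 0 where there is no reading), "fx", "fy", "cx", "cy" (pixels), "xyz" and "rotation" of the camera in the world. Camera axes: x right, y down, z forward; pixel columns grow to the right and rows downward; lengths in m; the calibration is good to about 2 mm. A picture is of the moment at which its call begins.
- ctrl.hand_in(): hands the job in; it is judged then, once.
The state is a dict: "time_s": time; "q": joint angles; "dq": joint speeds; "joint_efforts": joint torques, N m; "eef_pos": TCP position; "eef_rot": TCP orientation; "wrist_force": force on the tool from outside, world axes, zero at the start; "torque": the same for the moment, N m; "opening": opening from 0.0 (shut) to 1.0 (fully open); "grasp_force": force on a finger pad.
Only numpy, scipy, OpenCV 4.12 (cv2) and the standard library are available. Lean on these libraries where they do the work, as an engineer would, in place of code of your own. Each camera call takes 0.05 s, during which the arm holds its last target. There are 200 camera calls.

## Working session

There is one attempt and no reset: what is moved stays moved. The work goes in short steps, Python scripts to look and compute and a tool call to move; the robot and the scene stay as the last step left them, time stands still between calls to the robot, and variables do not carry over. Pictures are saved under pics/ and viewed, at most 10 in all, crops included, and the job is handed in when it is done.

Besides the shell and the picture viewer there is one more tool, called after "Request:" by a JSON object that holds its "op" and its "data". jog_arm: Moves the arm, as the interface text tells. Its arguments: {"type":"object","properties":{"series":{"type":"array"}},"required":["series"]}

```bash
mkdir -p pics; ls
cat > h.py <<'E'
import numpy as np,cv2
from bench import ctrl
def cam(n):
    c=ctrl.camera(n); np.savez('last_'+n,**{k:np.array(v) for k,v in c.items()}); return c
def load(n): return dict(np.load('last_'+n+'.npz'))
def R(c):
    r=np.array(c['rotation'])
    if r.shape==(3,3): return r
    from scipy.spatial.transform import Rotation as Ro
    return Ro.from_quat(np.r_[r[1:],r[0]]).as_matrix()
def px(c,u,v,z=None):
    "pixel to world; by depth, or on plane world z"
    d=np.array([(u-c['cx'])/c['fx'],(v-c['cy'])/c['fy'],1.0]); w=R(c)@d; o=np.array(c['xyz'])
    t=float(c['z_map'][int(round(v)),int(round(u))]) if z is None else (z-o[2])/w[2]
    return o+t*w
def proj(c,p):
    q=R(c).T@(np.array(p)-np.array(c['xyz'])); return c['cx']+c['fx']*q[0]/q[2],c['cy']+c['fy']*q[1]/q[2]
E
python3 - <<'E'
from h import *
for n in('scene','top'):
    c=cam(n); cv2.imwrite(f'pics/{n}0.png',c['frame']); print(n,c['xyz'],R(c).round(3).tolist(),c['fx'])
o=ctrl.get_obs();print(o)
E
```

```text
pics
scene [0.2127452  0.8811672  0.58968816] [[-0.889, -0.267, 0.371], [-0.457, 0.511, -0.728], [0.005, -0.817, -0.576]] 416.99240968288325
top [0.46588839 0.23260154 1.01101135] [[0.016, -0.994, 0.109], [-1.0, -0.015, 0.017], [-0.015, -0.109, -0.994]] 512.8264923785458
{'time_s': 0.1, 'q': array([-1.46034608e+00,  1.81469156e-01,  1.60787487e+00,  2.36248705e-05,
        1.35379662e+00, -2.06291062e-01]), 'dq': array([ 2.83119816e-05, -1.49201750e-03, -9.70730542e-04,  5.97164876e-04,
       -4.44108609e-04,  1.33652693e-03]), 'joint_efforts': array([ 6.44311331e-04, -4.45874083e+01, -3.52236450e+01, -1.72867435e-04,
        4.22896221e-03,  1.01894062e-05]), 'eef_pos': array([ 0.17907111, -0.5459029 ,  0.2304889 ]), 'eef_rot': array([-7.72557125e-04,  9.87485664e-01,  1.57706896e-01,  4.85963060e-05]), 'wrist_force': array([ 0.26774047, -0.50566709, -0.61884476]), 'torque': array([-0.04519763, -0.03825306,  0.03363965]), 'grasp_force': 0.0, 'opening': 1.0006557259589566}
```

View pics/top0.png

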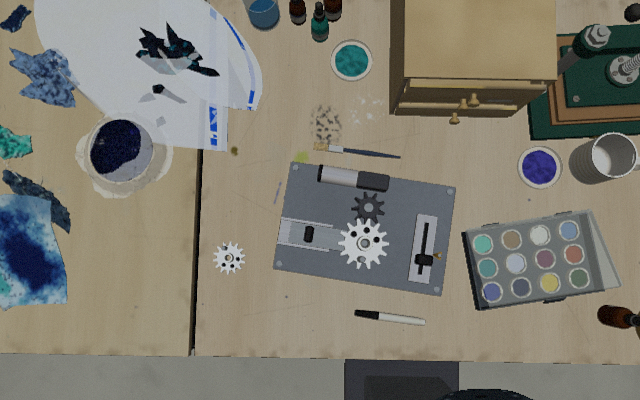

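View pics/scene0.png

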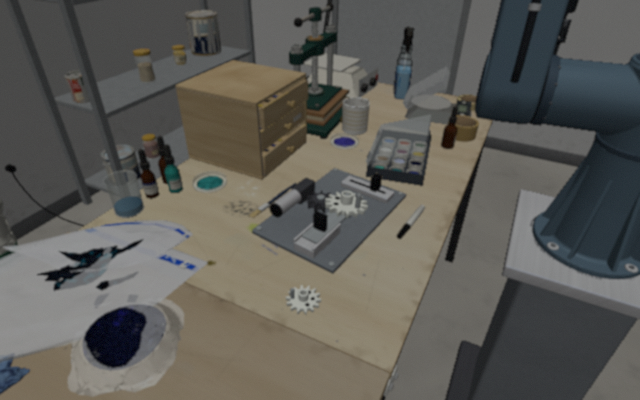

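The top view shows two gear-like things: the large white gear with a hub on the drive plate at (363,243), and a smaller one lying on the table at (229,258). The one on the drive is the larger and sits on the shaft, so it is the one meant. The pen is at (390,317), the brush at (360,152), the slide grip at (308,233) and the fader at (423,258). I'll confirm with a crop.

Run:
```python
from h import *
c=load('top'); f=c['frame'][145:335,265:465]
cv2.imwrite('pics/crop1.png',cv2.resize(f,None,fx=3.15,fy=3.15,interpolation=cv2.INTER_CUBIC))
for n,u,v,z in [('cornerTL',291.5,162,.012),('TR',456,187,.012),('BR',440,296,.012),('BL',274,268,.012)]: print(n,px(c,u,v,z).round(4))
for u,v in [(363,243),(229,258),(308,233),(423,258),(368,207),(355,240)]: print(u,v,px(c,u,v).round(4))
```

```text
cornerTL [0.6562 0.3106 0.012 ]
TR [ 0.6109 -0.0131  0.012 ]
BR [0.3996 0.02   0.012 ]
BL [0.4475 0.3398 0.012 ]
363 243 [0.4967 0.1717 0.0684]
229 258 [ 0.4653  0.4303 -0.0007]
308 233 [0.513  0.2725 0.0768]
423 258 [0.4712 0.0618 0.0657]
368 207 [0.5663 0.1607 0.0377]
355 240 [0.5028 0.1853 0.0471]
```

View pics/crop1.png

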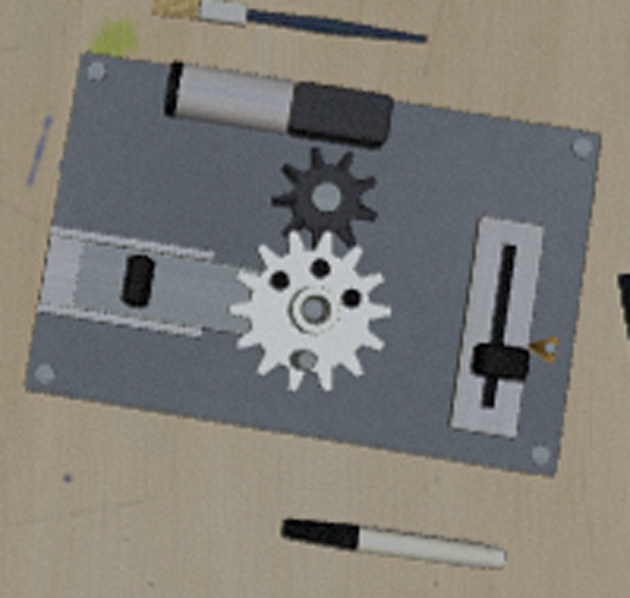

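```bash
cat >> h.py <<'E'
def cr(x,y): return (x+.5)/3.15-.5+265,(y+.5)/3.15-.5+145
E
python3 - <<'E'
from h import *
from scipy.optimize import least_squares
c=load('top')
L=[((80,52),(140,165,12)),((601,132),(140,-165,12)),((554,476),(-75,-165,12)),((25,390),(-75,165,12)),((314,309),(0,0,70)),((327,197),(70,0,32))]
P=np.array([px(c,*cr(*a),b[2]/1e3)[:2] for a,b in L]);D=np.array([b[:2] for a,b in L])/1e3
def f(s):
    C,S=np.cos(s[2]),np.sin(s[2]); return (D@np.array([[C,S],[-S,C]])+s[:2]-P)
s=least_squares(lambda s:f(s).ravel(),[.5,.17,0]).x; print(s.round(4)); print((f(s)*1e3).round(1))
np.save('drive',s)
C,S=np.cos(s[2]),np.sin(s[2]); inv=lambda p:((np.array([[C,S],[-S,C]])@(p[:2]-s[:2]))*1e3).round(1)
for n,x,y,z in [('grip',139,281,.079),('gripT',139,258,.079),('fader',502,360,.066),('ptr tip',530,347,.030),('ptr back',556,347,.030),('ptrTopcorner',556,337,.03),('ptrbot',556,360,.03),('peg',305,361,.083),('pinion',327,197,.032),('pen end',283,527,.015),('penR',505,560,.015)]:
    print(n,inv(px(c,*cr(x,y),z)),px(c,*cr(x,y),z).round(4))
a=ctrl.get_obs(); 
from scipy.spatial.transform import Rotation as Ro
q=a['eef_rot'];print(Ro.from_quat(np.r_[q[1:],q[0]]).as_matrix().round(3))
# depth fits for pinned heights
m=c['frame'][240:275,410:450]; cv2.imwrite('pics/crop2.png',cv2.resize(m,None,fx=14,fy=14,interpolation=cv2.INTER_CUBIC))
E
```

```text
[ 0.497   0.17   -0.1415]
[[ 1.   0.1]
 [ 0.6 -1.1]
 [-0.6 -1.8]
 [-0.6  1.4]
 [-0.2  0.6]
 [-0.2  0.7]]
grip [ -0.  101.9] [0.5114 0.2709 0.079 ]
gripT [ 13.1 104.1] [0.5246 0.2712 0.079 ]
fader [ -11.7 -112.8] [0.4695 0.06   0.066 ]
ptr tip [  -0.3 -134.8] [0.4777 0.0366 0.03  ]
ptr back [   2.2 -150.2] [0.478  0.0209 0.03  ]
ptrTopcorner [   8.1 -149.4] [0.484  0.0209 0.03  ]
ptrbot [  -5.5 -151.3] [0.4702 0.021  0.03  ]
peg [-30.4   0.9] [0.467  0.1751 0.083 ]
pinion [70.3 -0.7] [0.5665 0.1594 0.032 ]
pen end [-130.6   -5. ] [0.367  0.1834 0.015 ]
penR [-128.7 -140. ] [0.3498 0.0495 0.015 ]
[[ 0.95   0.311 -0.   ]
 [ 0.311 -0.95   0.002]
 [ 0.    -0.002 -1.   ]]
```

View pics/crop2.png

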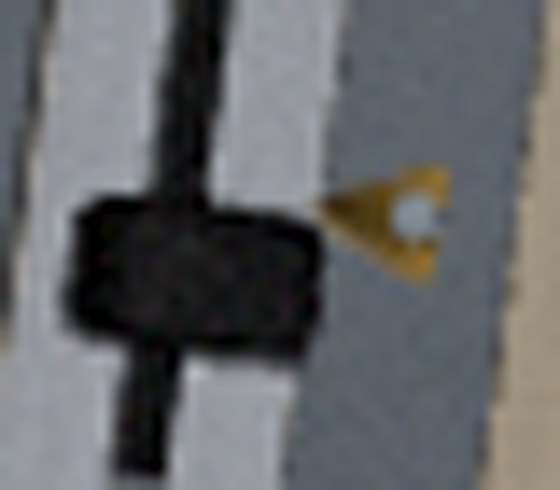

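Request:
{"op": "jog_arm", "data": {"series": [[[28,-33,0,0,0,0,40],[28,-33,0,0,0,0,40],[28,-33,0,0,0,0,40],[28,-33,0,0,0,0,40],[28,-33,0,0,0,0,40],[28,-33,0,0,0,0,40],[28,-33,0,0,0,0,40],[28,-33,0,0,0,0,40],[28,-33,0,0,0,0,40],[28,-33,0,0,0,0,40]]]}}

```text
time_s: 1.1
eef_pos: [0.3425, -0.1438, 0.2312]
eef_rot: [0.0, 0.988, 0.157, 0.0]
wrist_force: [0.9, -0.6, 0.2]
opening: 0.466
grasp_force: 0.0
```

Request:
{"op": "jog_arm", "data": {"series": [[[32,-38,0,0,0,0,40],[32,-38,0,0,0,0,40],[32,-38,0,0,0,0,40],[32,-38,0,0,0,0,40],[32,-38,0,0,0,0,40],[32,-38,0,0,0,0,40],[32,-38,0,0,0,0,40],[32,-38,0,0,0,0,40],[32,-36,0,0,0,0,40],[0,0,0,0,0,0.117,40]]]}}

```text
time_s: 2.1
eef_pos: [0.5107, 0.2718, 0.2298]
eef_rot: [-0.001, 0.995, 0.101, -0.001]
wrist_force: [0.3, -0.5, -1.5]
opening: 0.469
grasp_force: 0.0
```

Request:
{"op": "jog_arm", "data": {"series": [[[0,0,0,0,0,0.115,40],[0,0,0,0,0,0.115,40],[0,0,0,0,0,0.11,40],[0,0,25,0,0,0,40],[0,0,25,0,0,0,40],[0,0,25,0,0,0,40],[0,0,25,0,0,0,40],[0,0,0,0,0,0,40],[0,0,0,0,0,0,40],[0,0,0,0,0,0,40]]]}}

```text
time_s: 3.1
eef_pos: [0.5112, 0.2675, 0.1329]
eef_rot: [-0.0, 0.998, -0.07, 0.001]
wrist_force: [0.2, -0.6, 1.2]
opening: 0.47
grasp_force: 0.0
```

```bash
cat >> h.py <<'E'
from scipy.spatial.transform import Rotation as Ro
def st(o=None):
    "TCP in drive axes (mm), heading relative to drive"
    o=o or ctrl.get_obs(); s=np.load('drive.npy'); C,S=np.cos(s[2]),np.sin(s[2])
    q=o['eef_rot'];M=Ro.from_quat(np.r_[q[1:],q[0]]).as_matrix(); A=np.array([[C,S],[-S,C]])
    print('t',round(o['time_s'],2),'drive xy',(A@(o['eef_pos'][:2]-s[:2])*1e3).round(1),'z',round(o['eef_pos'][2]*1e3,1),'head',round(np.arctan2(M[1,0],M[0,0])-s[2],4),'Fdrive',(A@o['wrist_force'][:2]).round(1),round(o['wrist_force'][2],1),'open',round(o['opening']*85.4,1),'gf',round(float(o['grasp_force']),1),'tilt',M[:2,2].round(3))
E
python3 -c "
from h import *
st()"
```

```text
t 3.1 drive xy [ 0.3 98.6] z 132.9 head 0.0014 Fdrive [ 0.2 -0.6] 1.2 open 40.2 gf 0.0 tilt [0.002 0.001]
```

Request:
{"op": "jog_arm", "data": {"series": [[[0,-3,10,0,0,0,40],[0,0,18,0,0,0,40],[0,0,18,0,0,0,40],[0,0,18,0,0,0,40],[0,0,13,0,0,0,40],[0,0,4,0,0,0,40],[0,0,0,0,0,0,8],[0,0,0,0,0,0,8],[0,0,0,0,0,0,8],[0,0,0,0,0,0,8]]]}}

```text
time_s: 4.1
eef_pos: [0.5112, 0.2706, 0.0511]
eef_rot: [-0.0, 0.998, -0.07, 0.001]
wrist_force: [-0.0, 1.8, 1.4]
opening: 0.155
grasp_force: 60.1
```

```bash
python3 -c "
from h import *
st()"
```

```text
t 4.1 drive xy [ -0.2 101.6] z 51.1 head 0.0012 Fdrive [-0.3  1.8] 1.4 open 13.2 gf 60.1 tilt [0.001 0.001]
```

Request:
{"op": "jog_arm", "data": {"series": [[[0,-3,0,0,0,0,8],[0,-5,0,0,0,0,8],[0,-5,0,0,0,0,8],[0,-5,0,0,0,0,8],[0,-6,0,0,0,0,8],[0,-6,0,0,0,0,8],[0,-6,0,0,0,0,8],[0,-4,0,0,0,0,8],[0,-2,0,0,0,0,8],[0,0,0,0,0,0,8]]]}}

```text
time_s: 5.1
eef_pos: [0.5169, 0.3108, 0.0511]
eef_rot: [0.001, 0.998, -0.07, 0.0]
wrist_force: [-3.3, -8.4, 9.0]
opening: 0.15
grasp_force: 61.5
```

```bash
python3 -c "
from h import *
st()"
```

```text
t 5.1 drive xy [-1.000e-01  1.422e+02] z 51.1 head 0.0018 Fdrive [-2.1 -8.8] 9.0 open 12.8 gf 61.5 tilt [ 0.    -0.003]
```

Request:
{"op": "jog_arm", "data": {"series": [[[0,0,0,0,0,0,30],[0,0,0,0,0,0,30],[0,0,-20,0,0,0,30],[0,0,-30,0,0,0,30],[0,10,-15,0,0,0,30],[-8,40,0,0,0,0,22],[-12,42,0,0,0,0,22],[-12,40,0,0,0,0,22],[0,10,0,0,0,0,22],[0,0,0,0,0,0,22]]]}}

```text
time_s: 6.1
eef_pos: [0.465, 0.1748, 0.1154]
eef_rot: [-0.0, 0.997, -0.071, 0.0]
wrist_force: [0.2, 0.8, -0.3]
opening: 0.258
grasp_force: 0.0
```

Run:
```python
from h import *
st()
c=cam('scene')
s=np.load('drive.npy'); u,v=map(int,proj(c,[s[0],s[1],.05])); print(u,v)
a=c['frame'][max(v-60,0):v+60,max(u-80,0):u+80]; cv2.imwrite('pics/s1.png',cv2.resize(a,None,fx=5,fy=5,interpolation=cv2.INTER_CUBIC))
```

```text
t 6.1 drive xy [-32.3   0.3] z 115.4 head -0.0009 Fdrive [0.1 0.8] -0.3 open 22.0 gf 0.0 tilt [0.001 0.   ]
346 200
```

View pics/s1.png

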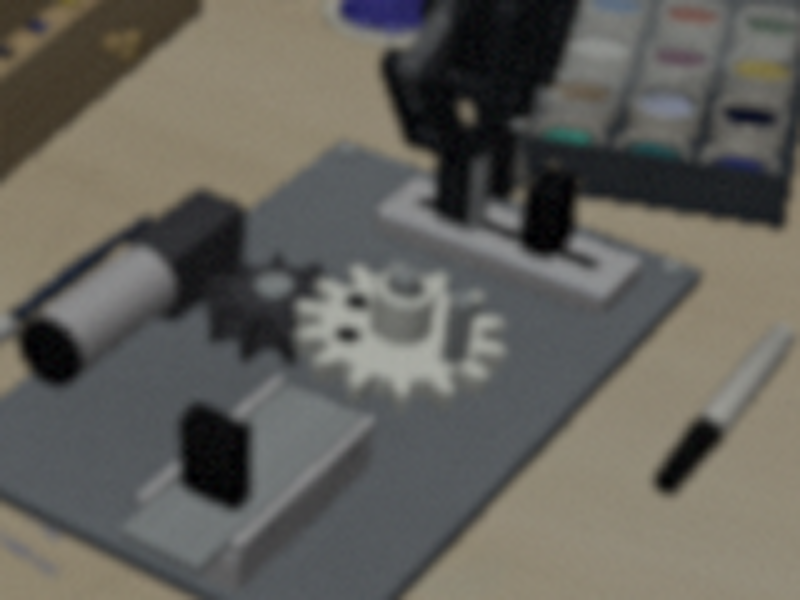

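The scene crop shows the slide drawn out (its grip at crop (215,455)), and the gear tilted onto the pinion teeth with its peg at (458,320). The fingers are above, straddling the peg. I'll lower them and nudge it.

Request:
{"op": "jog_arm", "data": {"series": [[[0,0,15,0,0,0,22],[0,0,20,0,0,0,22],[0,0,16,0,0,0,22],[0,0,9,0,0,0,22],[0,0,3,0,0,0,22],[0,0,0,0,0,0,22],[0,-2,0,0,0,0,22],[0,-2,0,0,0,0,22],[0,-1,0,0,0,0,22],[0,0,0,0,0,0,22]]]}}

```text
time_s: 7.15
eef_pos: [0.4659, 0.1808, 0.0527]
eef_rot: [-0.0, 0.998, -0.07, 0.0]
wrist_force: [-0.7, -0.2, 0.2]
opening: 0.257
grasp_force: 0.0
```

```bash
cat >> h.py <<'E'
def gear():
    "hub-top ring and gear face height seen by top camera, in drive axes"
    c=cam('top'); s=np.load('drive.npy'); C,S=np.cos(s[2]),np.sin(s[2])
    for r in (20,36,25):
        pass
    v,u=np.mgrid[190:290,310:420]; d=np.stack([(u-c['cx'])/c['fx'],(v-c['cy'])/c['fy'],np.ones(u.shape)],-1)*c['z_map'][190:290,310:420,None]
    w=d@R(c).T+c['xyz']; a=w[...,:2]-s[:2]; x=a[...,0]*C+a[...,1]*S; y=-a[...,0]*S+a[...,1]*C; z=w[...,2]; r=np.hypot(x,y)
    m=(r>17)&(r<36)&(z>.015)&(z<.06)
    for n,k in (('+x',x>.012),('+y',y>.015),('-y',y<-.015)): 
        q=m&k if 0 else (r>.019)&(r<.034)&(z>.025)&(z<.06)&k
        print('face',n,q.sum(),(np.median(z[q])*1e3).round(1) if q.any() else None)
    q=(r>.009)&(r<.013)&(z<.09); print('hub',q.sum(),(np.median(z[q])*1e3).round(1) if q.any() else None)
    return c
E
python3 - <<'E'
from h import *
st(); gear()
E
```

```text
t 7.15 drive xy [-32.3   6.3] z 52.7 head 0.0015 Fdrive [-0.7 -0.3] 0.2 open 21.9 gf 0.0 tilt [0.001 0.   ]
face +x 16 41.7
face +y 2 43.0
face -y 0 None
hub 0 None
```

Request:
{"op": "jog_arm", "data": {"series": [[[0,-1,0,0,0,0,22],[0,-1,0,0,0,0,22],[0,-1,0,0,0,0,22],[0,-1,0,0,0,0,22],[0,-1,0,0,0,0,22],[0,-1,0,0,0,0,22],[0,0,0,0,0,0,22],[0,1,0,0,0,0,22],[0,1,0,0,0,0,22],[0,0,0,0,0,0,22]]]}}

```text
time_s: 8.2
eef_pos: [0.4661, 0.1846, 0.0522]
eef_rot: [-0.0, 0.998, -0.07, -0.0]
wrist_force: [0.2, -0.5, -0.5]
opening: 0.256
grasp_force: 0.0
```

Run:
```python
from h import *
st(); gear()
```

```text
t 8.2 drive xy [-32.6  10.1] z 52.2 head 0.0012 Fdrive [ 0.2 -0.5] -0.5 open 21.9 gf 0.0 tilt [-0.  0.]
face +x 4 31.0
face +y 0 None
face -y 0 None
hub 0 None
```

Request:
{"op": "jog_arm", "data": {"series": [[[0,2,0,0,0,0,22],[0,0,-15,0,0,0,22],[0,0,-30,0,0,0,22],[0,0,-18,0,0,0,22],[8,-35,0,0,0,0,30],[12,-45,0,0,0,0,34],[12,-40,0,0,0,0,34],[0,-14,0,0,0,0,34],[0,0,0,0,0,0,34],[0,0,0,0,0,0,34]]]}}

```text
time_s: 9.25
eef_pos: [0.5154, 0.31, 0.1147]
eef_rot: [0.001, 0.998, -0.07, -0.001]
wrist_force: [-0.6, -0.0, -0.6]
opening: 0.399
grasp_force: 0.0
```

Run:
```python
from h import *
st(); c=gear(); d=cam('scene')
a=cv2.resize(c['frame'][180:290,320:420],None,fx=4,fy=4,interpolation=cv2.INTER_CUBIC)
b=cv2.resize(d['frame'][150:260,300:390],None,fx=4,fy=4,interpolation=cv2.INTER_CUBIC)
cv2.imwrite('pics/g2.png',np.hstack([a,b]))
```

```text
t 9.25 drive xy [ -1.5 141.3] z 114.7 head 0.002 Fdrive [-0.6 -0.1] -0.6 open 34.1 gf 0.0 tilt [-0.002 -0.001]
face +x 242 31.8
face +y 209 31.6
face -y 215 31.7
hub 83 54.5
```

View pics/g2.png

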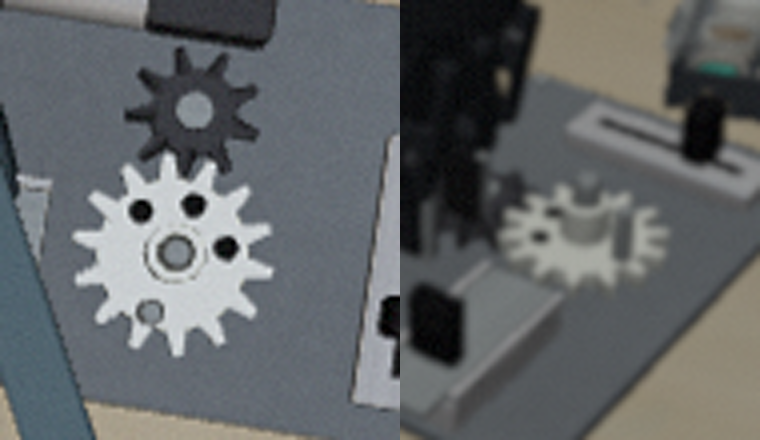

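The top crop shows the gear flat and meshed with the pinion, peg at crop (150,312). Its face measures 31.7 mm all round and its hub 54.5 mm, so it is home. Next I push the slide in.

Request:
{"op": "jog_arm", "data": {"series": [[[1,-1,12,0,0,0,34],[0,0,20,0,0,0,34],[0,0,18,0,0,0,34],[0,0,10,0,0,0,34],[0,0,4,0,0,0,34],[0,0,0,0,0,0,34],[0,0,0,0,0,0,8],[0,0,0,0,0,0,8],[0,0,0,0,0,0,8],[0,0,0,0,0,0,8]]]}}

```text
time_s: 10.35
eef_pos: [0.518, 0.3107, 0.0524]
eef_rot: [0.001, 0.998, -0.07, 0.0]
wrist_force: [-0.7, -5.6, 3.0]
opening: 0.15
grasp_force: 59.1
```

Request:
{"op": "jog_arm", "data": {"series": [[[0,3,0,0,0,0,8],[0,5,0,0,0,0,8],[0,6,0,0,0,0,8],[0,6,0,0,0,0,8],[0,6,0,0,0,0,8],[0,6,0,0,0,0,8],[0,5,0,0,0,0,8],[0,3,0,0,0,0,8],[0,0,0,0,0,0,8],[0,0,0,0,0,0,8]]]}}

```text
time_s: 11.35
eef_pos: [0.5123, 0.2715, 0.0523]
eef_rot: [0.0, 0.998, -0.07, 0.001]
wrist_force: [-1.7, -0.3, 7.7]
opening: 0.152
grasp_force: 59.9
```

```bash
python3 -c "
from h import *
st()"
```

```text
t 11.35 drive xy [  0.9 102.7] z 52.3 head 0.0011 Fdrive [-1.7 -0.6] 7.7 open 13.0 gf 59.9 tilt [ 0.001 -0.   ]
```

Request:
{"op": "jog_arm", "data": {"series": [[[0,1,0,0,0,0,8],[0,1,0,0,0,0,8],[0,1,0,0,0,0,8],[0,1,0,0,0,0,8],[0,0,0,0,0,0,8],[0,0,0,0,0,0,8],[0,0,0,0,0,0,8],[0,0,0,0,0,0,8],[0,0,0,0,0,0,8],[0,0,0,0,0,0,8]]]}}

```text
time_s: 12.35
eef_pos: [0.5119, 0.269, 0.0524]
eef_rot: [-0.001, 0.998, -0.07, 0.001]
wrist_force: [-0.7, 4.7, 5.4]
opening: 0.156
grasp_force: 59.6
```

```bash
python3 -c "
from h import *
st()"
```

```text
t 12.35 drive xy [  0.8 100.1] z 52.4 head 0.0012 Fdrive [-1.4  4.6] 5.4 open 13.3 gf 59.6 tilt [0.002 0.002]
```

Request:
{"op": "jog_arm", "data": {"series": [[[0,1,0,0,0,0,8],[0,1,0,0,0,0,8],[0,0,0,0,0,0,8],[0,0,0,0,0,0,8],[0,0,0,0,0,0,8],[0,0,0,0,0,0,8],[0,0,0,0,0,0,8],[0,0,0,0,0,0,8],[0,0,0,0,0,0,8],[0,0,0,0,0,0,8]]]}}

```text
time_s: 13.35
eef_pos: [0.5119, 0.2688, 0.0524]
eef_rot: [-0.003, 0.998, -0.07, 0.001]
wrist_force: [1.1, 13.6, 1.0]
opening: 0.146
grasp_force: 59.2
```

```bash
python3 -c "
from h import *
st()"
```

```text
t 13.35 drive xy [  0.9 100. ] z 52.4 head 0.0011 Fdrive [-0.9 13.7] 1.0 open 12.4 gf 59.2 tilt [0.003 0.005]
```

Request:
{"op": "jog_arm", "data": {"series": [[[0,0,0,0,0,0,30],[0,0,0,0,0,0,30],[0,0,-15,0,0,0,30],[0,0,-30,0,0,0,30],[0,0,-20,0,0,0,30],[-3,40,0,0,0,0,50],[-3,45,0,0,0,0,50],[-3,45,0,0,0,0,50],[-3,45,0,0,0,0,50],[-1,35,0,0,0,0,50]]]}}

```text
time_s: 14.35
eef_pos: [0.4681, 0.0576, 0.1173]
eef_rot: [0.0, 0.998, -0.07, 0.0]
wrist_force: [0.7, 0.1, -0.1]
opening: 0.589
grasp_force: 0.0
```

```bash
python3 -c "
from h import *
st()"
```

```text
t 14.35 drive xy [ -12.8 -115.3] z 117.3 head 0.0007 Fdrive [0.6 0.2] -0.1 open 50.3 gf 0.0 tilt [ 0.001 -0.001]
```

Request:
{"op": "jog_arm", "data": {"series": [[[1,0,20,0,0,0,50],[0,0,20,0,0,0,50],[0,0,18,0,0,0,50],[0,0,10,0,0,0,50],[0,0,3,0,0,0,50],[0,0,0,0,0,0,22],[0,0,0,0,0,0,22],[0,0,0,0,0,0,22],[0,0,0,0,0,0,22],[0,0,0,0,0,0,22]]]}}

```text
time_s: 15.35
eef_pos: [0.4707, 0.0582, 0.0466]
eef_rot: [0.001, 0.998, -0.07, 0.001]
wrist_force: [-1.4, -9.2, 1.3]
opening: 0.31
grasp_force: 60.7
```

Run:
```python
from h import *
st()
c=load('top')  # pointer from the last picture with the arm away from the fader
c2=np.load('last_top.npz')
s=np.load('drive.npy');C,S=np.cos(s[2]),np.sin(s[2]); inv=lambda p:((np.array([[C,S],[-S,C]])@(p[:2]-s[:2]))*1e3).round(1)
k=lambda x,y,z:inv(px(c,(x+.5)/14-.5+410,(y+.5)/14-.5+240,z))
for z in(.032,.022,.012): print(z,'tip',k(320,208,z),'b1',k(447,165,z),'b2',k(430,283,z))
# fader grip front/back top edges right end (top face) at z=.066
for n,x,y in [('TL',80,195),('TR',322,228),('BR',300,358),('BL',70,330)]: print(n,k(x,y,.066))
```

```text
t 15.35 drive xy [ -10.2 -114.4] z 46.6 head 0.002 Fdrive [-0.1 -9.3] 1.3 open 26.5 gf 60.7 tilt [ 0.002 -0.003]
0.032 tip [   0.3 -133.3] b1 [   8.7 -149.5] b2 [  -7.4 -149.3]
0.022 tip [   0.7 -135.3] b1 [   9.2 -151.6] b2 [  -7.  -151.4]
0.012 tip [   1.1 -137.2] b1 [   9.7 -153.7] b2 [  -6.7 -153.6]
TL [ -4.3 -95.6]
TR [  -3.6 -127.3]
BR [ -20.8 -126.8]
BL [-21.9 -96.7]
```

Request:
{"op": "jog_arm", "data": {"series": [[[1,0,0,0,0,0,22],[2,0,0,0,0,0,22],[3,0,0,0,0,0,22],[3,0,0,0,0,0,22],[2,0,0,0,0,0,22],[1,0,0,0,0,0,22],[1,0,0,0,0,0,22],[0,0,0,0,0,0,22],[0,0,0,0,0,0,22],[0,0,0,0,0,0,22]]]}}

```text
time_s: 16.35
eef_pos: [0.4835, 0.0563, 0.0466]
eef_rot: [0.001, 0.998, -0.07, 0.001]
wrist_force: [-3.3, -8.5, 1.8]
opening: 0.313
grasp_force: 60.8
```

```bash
python3 -c "
from h import *
st()"
```

```text
t 16.35 drive xy [   2.7 -114.4] z 46.6 head 0.0019 Fdrive [-2.1 -8.9] 1.8 open 26.7 gf 60.8 tilt [ 0.001 -0.003]
```

Request:
{"op": "jog_arm", "data": {"series": [[[0,0,0,0,0,0,50],[0,0,0,0,0,0,50],[0,0,0,0,0,0,50],[0,0,-20,0,0,0,50],[0,0,-30,0,0,0,50],[0,0,-30,0,0,0,50],[0,0,-40,0,0,0,50],[0,40,0,0,0,0,50],[0,45,0,0,0,0,50],[0,45,0,0,0,0,50]]]}}

```text
time_s: 17.35
eef_pos: [0.4646, -0.0715, 0.1662]
eef_rot: [0.0, 0.998, -0.069, 0.001]
wrist_force: [1.1, -0.9, -0.3]
opening: 0.585
grasp_force: 0.0
```

Request:
{"op": "jog_arm", "data": {"series": [[[0,40,0,0,0,0,50],[0,40,0,0,0,0,50],[0,0,0,0,0,0,50],[0,0,0,0,0,0,50],[0,0,0,0,0,0,50],[0,0,0,0,0,0,50],[0,0,0,0,0,0,50],[0,0,0,0,0,0,50],[0,0,0,0,0,0,50],[0,0,0,0,0,0,50]]]}}

```text
time_s: 18.35
eef_pos: [0.4534, -0.1497, 0.1653]
eef_rot: [-0.0, 0.998, -0.07, 0.0]
wrist_force: [0.3, -1.2, 0.4]
opening: 0.581
grasp_force: 0.0
```

Run:
```python
from h import *
st(); c=gear()
cv2.imwrite('pics/top3.png',cv2.resize(c['frame'][145:335,265:465],None,fx=3.15,fy=3.15,interpolation=cv2.INTER_CUBIC))
cv2.imwrite('pics/f3.png',cv2.resize(c['frame'][235:275,405:450],None,fx=14,fy=14,interpolation=cv2.INTER_CUBIC))
s=np.load('drive.npy');C,S=np.cos(s[2]),np.sin(s[2])
# fader and slide-grip tops by depth
for n,z0,z1,(v0,v1,u0,u1) in (('fader',.058,.072,(225,285,405,440)),('grip',.070,.085,(215,255,285,330))):
    v,u=np.mgrid[v0:v1,u0:u1]; w=(np.stack([(u-c['cx'])/c['fx'],(v-c['cy'])/c['fy'],np.ones(u.shape)],-1)*c['z_map'][v0:v1,u0:u1,None])@R(c).T+c['xyz']
    a=w[...,:2]-s[:2]; x=a[...,0]*C+a[...,1]*S; y=-a[...,0]*S+a[...,1]*C; m=(w[...,2]>z0)&(w[...,2]<z1)
    print(n,m.sum(),'x',np.percentile(x[m]*1e3,[0,3,97,100]).round(1),x[m].mean()*1e3,'y',np.percentile(y[m]*1e3,[0,3,97,100]).round(1),y[m].mean()*1e3)
```

```text
t 18.35 drive xy [   1.9 -322.7] z 165.3 head 0.0018 Fdrive [ 0.4 -1.1] 0.4 open 49.7 gf 0.0 tilt [0. 0.]
face +x 242 31.6
face +y 211 36.7
face -y 215 31.5
hub 82 54.2
fader 167 x [-9.2 -8.5  9.8 10.6] 0.6010725368344431 y [-128.6 -127.2 -101.3 -100.5] -114.00108041288476
grip 138 x [-14.7 -13.5  13.6  15. ] 0.05976185146013304 y [ 92.3  92.6 107.6 108.2] 100.04738110130708
```

View pics/f3.png

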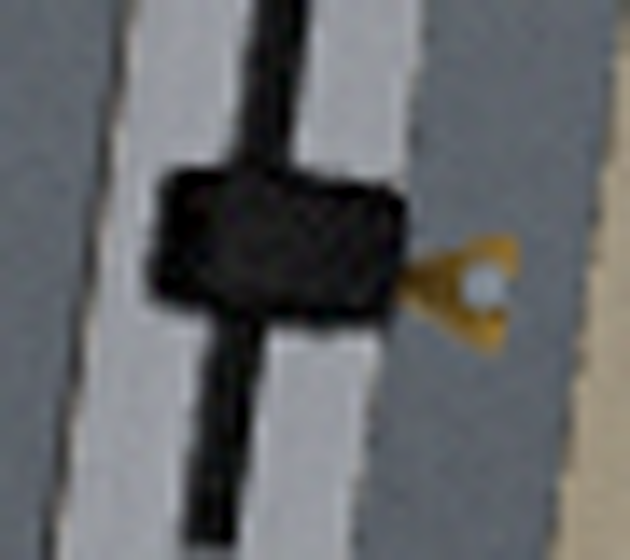

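View pics/top3.png

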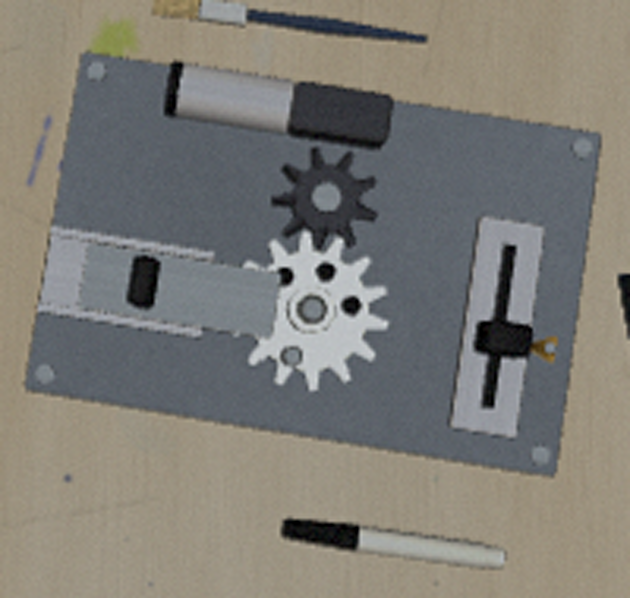

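The slide lies over the seated gear, with its grip at y = 100.0 mm. The fader's middle is at x = 0.6 mm against about 0.5 mm for the pointer. The pen and brush have not moved, and the robot is clear of everything.

```bash
python3 -c "
from bench import ctrl
print(ctrl.hand_in())"
```

```text
the job is handed in; nothing more can be done
None
```

The job is handed in at about 18 s: the gear is home and meshed, the slide is fully in over it, the fader is level with the pointer to within about 0.5 mm by camera, and the pen and brush are where they were.

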